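# Clamp the planter on the potting turntable and hold its index plunger out

### The job

Get the potting turntable ready to be turned: push the sliding jaw until the terracotta planter is fully home, flat against the fixed stop and clamped, then swing the yellow lever all the way round to lock the jaw. Then grip the red knob of the index plunger, pull it straight up as far as it goes so that the pin is clear of its hole, and finish while still holding it up. Do not turn the turntable or pull the plunger early, keep the planter flat on the disc, and leave the other pots and tools where they are.

Things in the scene. Friction and masses are not known exactly. Their poses are not given: they have to be found in the camera images.
- stand: Black fixed base of the turntable. Origin: on the turning axis, on the table top. Its frame, called L: x from the sliding jaw to the fixed stop, y from the axis to the plunger bracket, z up; yaw -23 to +34 deg. Plywood disc on it: radius 168, top at z = 50 mm, carries planter, jaw, stop. Bracket: post at L y = 187 to 201, rising to z = 84, arm 40 wide (L x) from it to L y = 129, top z = 84
- turntable (a joint): turn of the disc, rad, positive anticlockwise from above; 0 = as it stands, locked by the plunger pin. With the pin out it turns freely against a friction of 0.5 N m
- seat (a point): point on the disc's top face (z = 50 mm) on its axis; its axes are those of L while the disc is not turned. The planter's origin comes here (in x) when it is home against the stop
- planter: loose terracotta tray 150 (x) x 130 (y) x 42 high with six small black pots (tops 51, plants 61 above its underside), 0.45 to 0.8 kg. Origin: centre of its underside; axes along its sides, nearly those of L. Starts on the disc 8 to 18 mm short of the fixed stop, an aluminium block (110 wide, top z = 82) with its flat face at L x = +75. Home: its far side flat against the stop
- jaw (a joint): aluminium sliding jaw, m: 0 = fully retracted, grows along +x of L towards the stop, up to 0.048; 0.040 when tight against the planter in its home place. Starts at 0 to 0.010. About 5 N friction (plus the planter's); stays where left. Block: 22 thick (x), 110 wide (y, centred), z = 51 to 94 mm; inner face at L x = -115 + value (mm)
- jaw_back (a point): centre of the jaw's flat back face (the face to push), at z = 72 mm; L x = -137 + joint value (mm), L y = 0
- lever (a joint): yellow clamp lever on top of the jaw, rad: 0 = it points away from the planter (along -x of L), unlocked; grows anticlockwise seen from above to 1.57 (stop), where it lies along the jaw, pointing to -y of L: locked. Starts between -0.3 and 0.2. Stays where it is left; takes about 1.2 N at the knob
- lever_pivot (a point): lever's hinge axis, on the jaw at L y = +35 mm, 11 mm behind the jaw's inner face (rides with the jaw), at z = 100 mm
- lever_knob (a point): middle of the upright round yellow knob at the lever's end: diameter 18, 22 high (z = 104 to 126 mm, this point at 115), its axis 70 mm from the pivot. The lever arm under it: 12 wide, z = 97 to 104
- plunger (a joint): index plunger, m: 0 = pin down, 12 mm deep in the disc's hole; grows as the red knob is pulled straight up, to 0.018 (stop, fully back, pin tip 6 mm above the disc). The spring pulls it down again when let go: about 5.5 N at 0, 12 N at 0.018
- plunger_knob (a point): middle of the plunger's red round knob: upright cylinder, diameter 26, 28 high, now (pin down) from z = 97 to 125 mm, this point at z = 111; at L x = 0, L y = +150. Below it is a steel barrel, diameter 23, z = 84 to 95 mm. It moves up with the plunger
- near_pot: bystander: small black nursery pot (64 mm across, 55 high) with a green pebble plant, standing beside the turntable; loose, leave alone. Origin: centre of its underside
- clay_pot: bystander: terracotta pot (70 across, 60 high) with a mauve plant, standing beyond the turntable; loose, leave alone. Origin: centre of its underside
- pot_stack: bystander: stack of black plastic pots (86 across, 112 high); loose, leave alone. Origin: centre of its underside
- white_cup: bystander: white plastic cup (70 across, 80 high); loose, leave alone. Origin: centre of its underside
- spray_bottle: bystander: green bottle (64 across, 170 high); loose, leave alone. Origin: centre of its underside
- soft_brush: bystander: brush lying on the table; loose, leave alone. Origin: in the middle of it
- pebble_jar: bystander: amber jar (70 across, 90 high); loose, leave alone. Origin: centre of its underside
There are look-alikes about, which are no part of the job. What is shaped like the planter but green is not meant.

How it is judged (in metres and radians):
On the way, in this order (a step that is already met when the one before it is completed fails the run):
1. the planter is home against the fixed stop with the jaw tight behind it (x of planter in the frame of seat above -0.003 m and angle between the x axis of planter and the x axis of seat, either way round below 0.05 rad and angle between planter's own z axis and vertical below 0.05 rad and value of joint jaw above 0.037 m), for 0.2 s.
2. the clamp lever is swung to its locked end, the planter still home (all of step 1 and value of joint lever above 1.42 rad), for 0.2 s.
3. the plunger is pulled fully back by the fingers (value of joint plunger above 0.015 m and contact force between the fingers and plunger above 3 N), for 0.2 s.
At the end, for the whole second after the job is handed in: The planter is flat on the disc, within 3 mm and 0.05 rad of home against the stop; jaw joint above 0.037 m; lever above 1.42 rad; plunger above 0.015 m (of 0.018), held there by the fingers (contact force above 3 N); the turntable within 0.06 rad of where it stood (all of step 2 and all of step 3 and value of joint turntable between -0.06 and 0.06 rad); the arm keeps its last pose, push and grip.
It fails at once if the turntable is turned (not (value of joint turntable between -0.1 and 0.1 rad)).
It fails at once if the plunger is pulled out before the lever is locked (value of joint plunger above 0.01 m and not (value of joint lever above 1.3 rad)).
It fails at once if the planter is lifted or tipped (angle between planter's own z axis and vertical above 0.15 rad or height (world z) of planter above 0.07 m).
It fails at once if a bystander is pushed away or knocked over (distance of any of near_pot, clay_pot, pot_stack, white_cup, spray_bottle, soft_brush, pebble_jar from where it was at the start of the episode above 0.03 m or angle between any of near_pot, clay_pot, pot_stack, white_cup, spray_bottle, pebble_jar's own z axis and vertical above 0.4 rad).
It also fails if it takes over 58 s, if anything falls off the work surface, if the arm or the gripper's body presses on something with over 40 N, if the wrist force passes 120 N, or if a joint passes its speed limit or range.

### The arm

A 6-joint arm with a two-finger parallel gripper is mounted at the origin on the work surface. World frame = base frame: x ahead of the robot, y to its left, z up, the work surface at z = 0. Lengths are in mm, angles in rad, forces in N, time in s.
With the tool pointing down it reaches from about 350 to 775 mm from the base axis. Payload 7.3 kg.
Tool frame: the origin (TCP) lies at the very end of the fingers, on their centre line; the grasp point (between the pads) lies 19 mm behind it (bot.grip_point_offset is the distance from the TCP to the grasp point, in mm); z points along the fingers, y is the line along which they close (so a half turn about z gives the same grasp; the last joint's range is limited). The gripper opens to 92 mm and grips with 3 to 60 N. Pads are 19 mm wide; open, the fingers measure 130 mm over their backs; the gripper's body (75 mm by 190 mm) begins 47 mm behind the grasp point.
Start: joints at [-1.296, 0.342, 1.524, -0, 1.275, -0.146], TCP at [214.481, -479.21, 226.741] pointing down, gripper open.
Joint ranges: [-2.53, 2.53], [-0.77, 2.02], [0.04, 2.7], [-1, 4.14], [0.28, 2.66], [-3.11, 3.11]. Speed limits (rad/s): [2.57, 2.57, 3.14, 3.14, 3.14, 3.14].

### API

Orientations are given as [roll, pitch, yaw] about the fixed x, y, z axes, in that order (R = Rz(yaw) Ry(pitch) Rx(roll)).
In Python, from plant import bot gives the robot as it stands. The module is installed in compiled form; this text tells all that it offers.
- The arm moves only by the shell command python3 -m jog 'ROWS' [OPENING]. ROWS is JSON, a list of rows, each a list of 6 numbers: the shift along the tool's x, y, z in mm, then the turn, a rotation vector about the tool's x, y, z in rad. In form: [[dx, dy, dz, rx, ry, rz], ...]. A call has 1 to 12 rows; each row shifts and turns the commanded pose from where the row before left it, along the tool's axes as they then stand; what a row does not reach is not made up. A row lasts 1/10 s, in which the tool goes at most 50 mm and 8.59 degrees, less where a joint would pass 70% of its speed; a pose out of reach is approached as far as the arm can. A call with a gripper value outside its range is refused whole. OPENING is the opening in per cent of the stroke, from 0 (shut) to 100 (fully open), set as the call begins (- or left out, the last holds). The fingers move at their own pace and stop on an object; the grip force is fixed at half the most. Time passes only in rows, so rows that do not move let the fingers close. It gives the time, the measured TCP pose, the force, the opening and the grip force at its end, in the units of the state.
- bot.get_obs(): the state, without advancing time (a new reading comes with each control period).
- bot.capture(name): name is "scene" or "top" or "wrist"; returns the picture (420x560x3 uint8, red, green, blue); there is no depth.
- bot.camera_model(name): a dict with "fx", "fy", "cx", "cy" (pixels), "dist_coeffs" ([k1, k2, p1, p2, k3] as OpenCV has them; the pictures are not rectified), "position" and "orientation" of the camera in the world; the wrist camera has in their place "T_tool_cam" (4x4, takes a point from camera to tool coordinates, whose origin is the TCP and whose axes are the flange's). Camera axes: x right, y down, z forward; pixel columns grow to the right and rows downward; lengths in mm; the calibration is good to about 2 mm. A picture is of the moment at which its call begins: read the wrist's pose just before it. camera_model takes no time and is no camera call.
- bot.close_job(): hands the job in; it is judged then, once.
Trained networks look in the newest picture that a camera, given by its name, has taken for a name from the list of things; names that differ only in an ending like _2 or _b are one class to them, and where a whole thing is asked for, a point or a joint stands for the part that bears it (a point fixed in the world has none). Each returns a list of dicts, best first, with "p" (0 to 1); they miss things now and then, are a little off and sometimes report something else, mostly with a low value. They report only what shows in the picture. A call takes as long as a camera call. They do not tell look-alikes from the thing itself.
- bot.outline_of(target, camera): "mask" (420x560 bool, what is visible of it) and "pixel" ([column, row] in pixels, amid what is visible of it).
The state is a dict: "time": time; "joint_positions": joint angles; "dq": joint speeds; "tau": joint torques, N m; "tool_pos": TCP position; "tcp_rot": TCP orientation; "contact_force": force on the tool from outside, world axes, zero at the start; "moment": the same for the moment, N m; "grip_width": finger opening in mm; "finger_force": force on a finger pad.
Only numpy, scipy, OpenCV 4.12 (cv2) and the standard library are available. Lean on these libraries where they do the work, as an engineer would, in place of code of your own. Each camera call takes 0.05 s, during which the arm holds its last target. There are 200 camera calls.

## Working session

There is one attempt and no reset: what is moved stays moved. The work goes in short steps, Python scripts to look and compute and a shell command to move; the robot and the scene stay as the last step left them, time stands still between calls to the robot, and variables do not carry over. Pictures are saved under pics/ and viewed, at most 10 in all, crops included, and the job is handed in when it is done.

```bash
mkdir -p pics; cat > h.py <<'E'
import numpy as np, cv2
from scipy.spatial.transform import Rotation as R
from plant import bot
def cam(n):
    m=bot.camera_model(n); K=np.array([[m['fx'],0,m['cx']],[0,m['fy'],m['cy']],[0,0,1.]]); d=np.array(m['dist_coeffs'],float)
    if 'T_tool_cam' in m:
        o=bot.get_obs(); T=np.eye(4); T[:3,:3]=R.from_euler('xyz',o['tcp_rot']).as_matrix(); T[:3,3]=o['tool_pos']
        T=T@np.array(m['T_tool_cam'])
        return K,d,T[:3,:3],T[:3,3]
    q=np.array(m['orientation'],float)
    Rm=q if q.shape==(3,3) else (R.from_euler('xyz',q).as_matrix() if q.size==3 else R.from_quat(q).as_matrix())
    return K,d,Rm,np.array(m['position'],float)
def ray(c,px,z):
    K,d,Rm,p=c
    u=cv2.undistortPoints(np.array([[px]],float),K,d)[0,0]
    v=Rm@np.array([u[0],u[1],1]); return p+v*(z-p[2])/v[2]
def proj(c,P):
    K,d,Rm,p=c
    P=np.atleast_2d(P).astype(float)
    return cv2.projectPoints((P-p)@Rm,np.zeros(3),np.zeros(3),K,d)[0][:,0]
def save(im,n): cv2.imwrite('pics/'+n,im[:,:,::-1])
E
python3 - <<'E'
from h import *
for n in('scene','top'):
    print(bot.camera_model(n)); im=bot.capture(n); save(im,n+'0.png'); c=cam(n)
    for t,z in(('plunger_knob',111),('lever_knob',115),('jaw',80),('planter',80),('stand',50)):
        for r in bot.outline_of(t,n)[:2]: print(n,t,r['p'],r['pixel'],r['mask'].sum(),ray(c,r['pixel'],z).round(1))
print(bot.camera_model('wrist')); print(bot.get_obs())
E
```

```text
{'fx': 407.6987683318164, 'fy': 407.6987683318164, 'cx': 273.48224528115924, 'cy': 207.8678693462371, 'dist_coeffs': array([-0.09722852,  0.        ,  0.        ,  0.        ,  0.        ]), 'position': array([ 969.29115886, -624.04514361, 1159.51833758]), 'orientation': array([-2.51755178, -0.00538474,  0.65389527])}
scene plunger_knob 0.61 [256.6, 198.8] 159 [449.6 -26.1 111. ]
scene plunger_knob 0.45 [314.6, 185.9] 67 [567.6 132.7 111. ]
scene lever_knob 0.44 [255.2, 196.8] 125 [443.  -24.8 115. ]
scene jaw 0.57 [259.1, 208.1] 466 [464.5 -33.   80. ]
scene planter 0.76 [170.2, 231.4] 1910 [ 299.3 -274.8   80. ]
scene planter 0.58 [291.1, 227.7] 1956 [592.  -30.8  80. ]
scene stand 0.68 [297.5, 250.8] 5565 [647.9 -71.6  50. ]
{'fx': 477.6018725575097, 'fy': 477.6018725575097, 'cx': 280.5311646273079, 'cy': 216.44834384148257, 'dist_coeffs': array([-0.10150664,  0.        ,  0.        ,  0.        ,  0.        ]), 'position': array([ 248.93979854,  -42.02885297, 1676.38233127]), 'orientation': array([-2.96360944,  0.01782067, -1.59800632])}
top plunger_knob 0.56 [234.6, 209.2] 33 [5
[... 965 characters left out ...]
.6, 'joint_positions': array([-1.29599188e+00,  3.41940318e-01,  1.52411974e+00,  7.62916303e-06,
        1.27536612e+00, -1.46014438e-01]), 'dq': array([ 1.82188688e-03, -1.43951907e-03, -1.47912591e-03, -2.27175718e-05,
        1.54661262e-03,  5.12534510e-04]), 'tau': array([ 4.70616633e-04, -4.30920517e+01, -2.44398630e+01,  7.17632705e-02,
        4.83868690e-02, -2.07630755e-06]), 'tool_pos': array([ 214.48787105, -479.20919505,  226.7646055 ]), 'tcp_rot': array([3.14142690e+00, 1.69989233e-05, 4.20816661e-01]), 'contact_force': array([-1.17253592, -0.31631228, -0.20880527]), 'moment': array([-0.04083142,  0.05788512, -0.01398543]), 'finger_force': 0.0, 'grip_width': 91.91080741332185}
```

```bash
python3 - <<'E'
import cv2
a=cv2.imread('pics/scene0.png');b=cv2.imread('pics/top0.png')
cv2.imwrite('pics/s1.png',cv2.resize(a[120:360,110:430],None,fx=2.5,fy=2.5,interpolation=3))
cv2.imwrite('pics/t1.png',cv2.resize(b[110:350,150:470],None,fx=2.5,fy=2.5,interpolation=3))
E
```

```text
(no output)
```

View pics/s1.png

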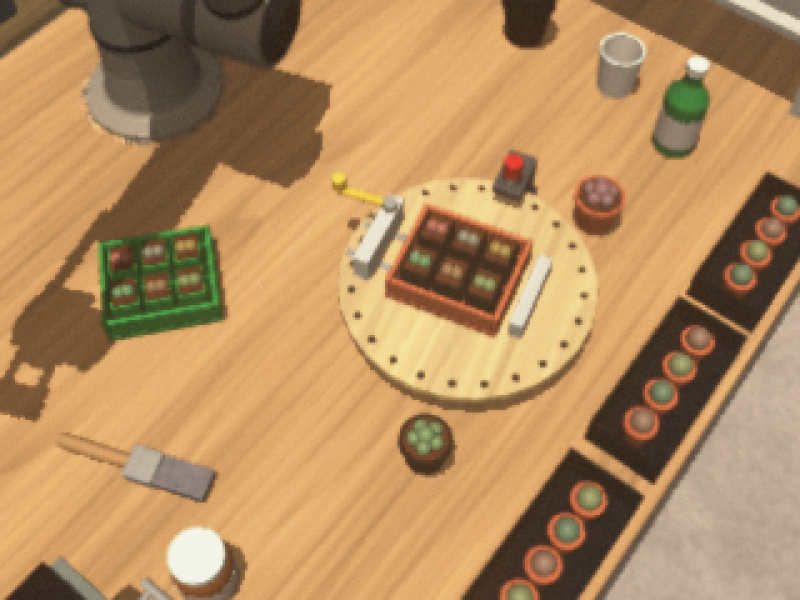

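View pics/t1.png

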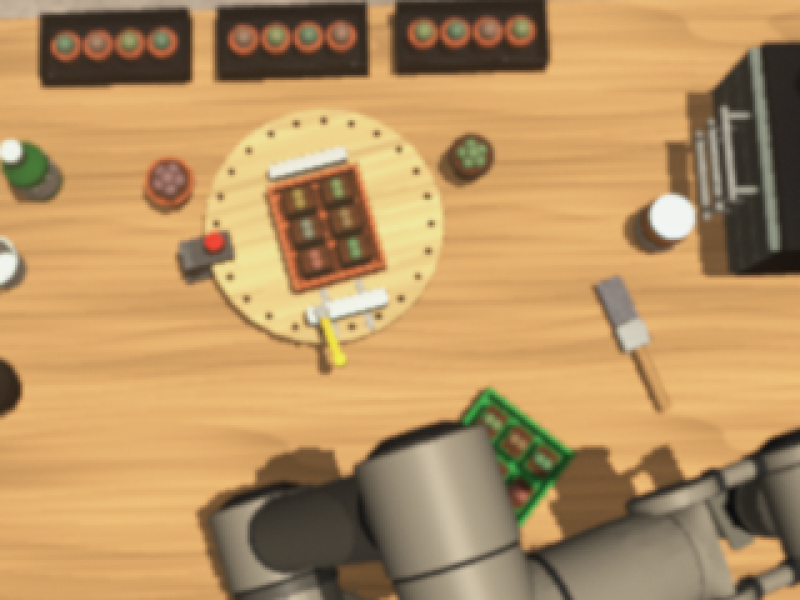

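The pictures show the black stand and disc centred at about (280,201) in top. The red knob is at (235,206), the yellow lever knob at (285,253), the terracotta planter at (280,202) and the jaw at (289,233). The green look-alike is well apart. I'm moving above the disc to look with the wrist camera.

```bash
python3 -m jog '[[37,-24,-6,0,0,0],[37,-24,-6,0,0,0],[37,-24,-6,0,0,0],[37,-24,-6,0,0,0],[37,-24,-6,0,0,0],[37,-24,-6,0,0,0.04],[37,-24,-6,0,0,0.05],[37,-24,-6,0,0,0.05],[37,-24,-6,0,0,0.05],[37,-24,-6,0,0,0],[37,-24,-6,0,0,0],[0,0,0,0,0,0]]' 0
python3 - <<'E'
from h import *
print(bot.get_obs()['tool_pos'],bot.get_obs()['tcp_rot'])
c=cam('wrist'); im=bot.capture('wrist'); save(im,'w0.png')
for t,z in(('plunger_knob',125),('lever_knob',126),('jaw',94),('planter',92),('stand',50)):
    for r in bot.outline_of(t,'wrist')[:2]: print(t,r['p'],r['pixel'],r['mask'].sum(),ray(c,r['pixel'],z).round(1))
E
```

```text
time: 1.8
tool_pos: [503.7, -85.8, 293.2]
tcp_rot: [-3.141, -0.003, 0.236]
contact_force: [-0.5, -0.7, -0.2]
grip_width: 2.1
finger_force: 0.0
[503.70822855 -85.76389057 293.18168733] [-3.14140252e+00 -2.62216351e-03  2.35937714e-01]
plunger_knob 0.7 [92.4, 84.9] 853 [570.  121.2 125. ]
plunger_knob 0.58 [423.4, 59.6] 2744 [ 670.2 -195.5  125. ]
lever_knob 0.88 [211.4, 215.0] 668 [463.4 -20.2 126. ]
jaw 0.98 [234.4, 198.6] 2616 [479.7 -39.   94. ]
jaw 0.71 [91.6, 83.7] 780 [570.6 140.2  94. ]
planter 0.72 [241.0, 92.8] 16509 [600.2 -22.   92. ]
stand 0.87 [182.1, 100.2] 35550 [577.3  53.7  50. ]
```

View pics/w0.png

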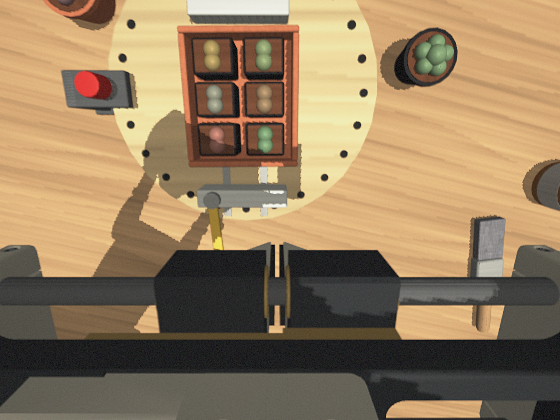

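The wrist picture shows the red knob at (91,83), the lever pivot at (211,199) and the jaw top from (198,194) to (287,190). The stop's front edge is at row ~17 and the disc's right edge at (377,78). Next I fit the stand pose from these.

```bash
python3 - <<'E'
from h import *
from scipy.optimize import least_squares
c=cam('wrist'); im=cv2.imread('pics/w0.png')
# disc edge: hue/sat differences along rows
hsv=cv2.cvtColor(im,cv2.COLOR_BGR2HSV).astype(int)
disc=[]
g=cv2.GaussianBlur(im,(5,5),0).astype(int)
for r in range(20,170,10):
    seg=g[r,300:400,0]; d=seg[6:]-seg[:-6]; k=d.argmin(); 
    if d[k]<-25: disc.append((303+k,r))
for r in (20,40,60,):
    seg=g[r,95:150,0]; d=seg[6:]-seg[:-6]; k=d.argmax(); disc.append((98+k,r))
print(disc)
D=np.array([ray(c,p,50)[:2] for p in disc])
wr=lambda px,z: ray(c,px,z)[:2]
pk=wr((92,83),125); jl=wr((198,196),94); jr=wr((287,192),94); sl=wr((188,11),82); sr=wr((289,11),82); 
print(pk,jl,jr)
mk=[m['mask'] for m in bot.outline_of('jaw','wrist')[:1]]
cn,_=cv2.findContours(mk[0].astype(np.uint8),0,1); print('jaw rect',cv2.minAreaRect(max(cn,key=len)))
def f(x):
    R2=np.array([[np.cos(x[2]),-np.sin(x[2])],[np.sin(x[2]),np.cos(x[2])]])
    L=lambda p:(p-x[:2])@R2
    jm=L((jl+jr)/2)
    return np.r_[np.clip(np.linalg.norm(D-x[:2],axis=1)-168,-6,6),2*(L(pk)-[0,150]),jm[1],2*(L(jl)-L(jr))[0]*.3]
s=least_squares(f,[592,-12,.23]); print(s.x,s.fun.round(1))
x=s.x;R2=np.array([[np.cos(x[2]),-np.sin(x[2])],[np.sin(x[2]),np.cos(x[2])]])
L=lambda p:(np.array(p)-x[:2])@R2
W=lambda p:x[:2]+R2@np.array(p)
print('jaw',L(jl),L(jr),'knobtop(top cam)',L([434.7,-24.4]),'pivot',L(wr((211,199),104)),'plan corner',L(wr((190,164),92)),L(wr((298,163),92)))
# verify by overlay
pts=[]
for P,z in[((0,150),125),((75,55),82),((75,-55),82),((-115,55),94),((-137,0),72)]: print(P,proj(c,[*W(P),z])[0].round(0))
E
```

```text
[(np.int64(349), 20), (np.int64(369), 30), (np.int64(371), 40), (np.int64(374), 50), (np.int64(358), 60), (np.int64(378), 70), (np.int64(384), 80), (np.int64(360), 90), (np.int64(375), 100), (np.int64(373), 110), (np.int64(372), 120), (np.int64(368), 130), (np.int64(364), 140), (np.int64(340), 150), (np.int64(353), 160), (np.int64(134), 20), (np.int64(111), 40), (np.int64(126), 60)]
[569.07233906 116.04072249] [4.69181312e+02 1.49465025e-01] [ 498.65614935 -104.07641618]
jaw rect ((244.23724365234375, 205.27735900878906), (67.49425506591797, 89.7929916381836), 70.01689147949219)
[ 6.02646703e+02 -2.48018476e+01  2.34394832e-01] [ -6.   -3.4  -4.4  -3.4  -6.   -1.4   5.8  -6.   -3.3  -3.5  -1.6  -2.5
  -2.4  -6.   -2.3  -6.   -1.4  -6.    0.1 -10.4   1.2  -2.7]
jaw [-124.02073727   55.26694623] [-119.55880729  -52.95454677] knobtop(top cam) [-163.26088147   39.3972212 ] pivot [-125.44451871   37.44987299] plan corner [-85.49138592  62.35214798] [-84.90941056 -65.90930559]
(0, 150) [87. 83.]
(75, 55) [187.  13.]
(75, -55) [289.  12.]
(-115, 55) [198. 189.]
(-137, 0) [246. 202.]
```

```bash
cat >> h.py <<'E'
x=np.array([602.6,-24.8,.2344]);R2=np.array([[np.cos(x[2]),-np.sin(x[2])],[np.sin(x[2]),np.cos(x[2])]])
L=lambda p:(np.array(p)[:2]-x[:2])@R2
W=lambda p:x[:2]+R2@np.array(p)
E
python3 - <<'E'
from h import *
ct,cs=cam('top'),cam('scene')
print('knob L',L(ray(ct,(285.2,253.6),122)),L(ray(cs,(245.4,192.2),122)))
print('plunger',L(ray(ct,(235.4,206.5),122)),L(ray(cs,(315.2,185),122)))
print('disc c top',proj(ct,[*W((0,0)),50]),proj(cs,[*W((0,0)),50]))
print('jaw_back W',W((-137,0)), 'start pose W',W((-190,-10)),W((-144,-10)))
E
```

```text
knob L [-193.65693435   36.96574212] [-189.64046203   36.18956703]
plunger [  1.14292346 156.12535716] [  5.28167737 156.93296263]
disc c top [[281.14597678 199.36646049]] [[294.48814189 233.24716929]]
jaw_back W [469.34641953 -56.6195426 ] start pose W [420.11835866 -78.65583138] [464.86043677 -67.97189737]
```

```bash
python3 -m jog '[[-27,-11,0,0,0,0],[-27,-11,20,0,0,0],[0,0,40,0,0,0],[0,0,40,0,0,0],[0,0,40,0,0,0],[0,0,40,0,0,0],[0,0,30,0,0,0],[0,0,15,0,0,0],[0,0,0,0,0,0]]' 0
python3 -m jog '[[8,0,0,0,0,0],[6,0,0,0,0,0],[4,0,0,0,0,0],[4,0,0,0,0,0],[4,0,0,0,0,0],[4,0,0,0,0,0],[0,0,0,0,0,0]]'
python3 - <<'E'
from h import *
o=bot.get_obs(); print(L(o['tool_pos']),o['tool_pos'],o['contact_force'])
E
```

```text
time: 3.05
tool_pos: [441.6, -80.6, 66.0]
tcp_rot: [-3.139, 0.004, 0.229]
contact_force: [0.2, -0.2, 0.6]
grip_width: 0.1
finger_force: 0.0
time: 3.75
tool_pos: [472.3, -73.3, 67.7]
tcp_rot: [-3.141, 0.001, 0.231]
contact_force: [-3.2, -0.7, 1.0]
grip_width: 0.2
finger_force: 1.2
[-138.0088852   -16.92716038] [472.29661614 -73.31813379  67.71871682] [-3.15839234 -0.65782682  1.01417254]
```

```bash
for i in 1; do python3 -m jog '[[3,0,0,0,0,0],[3,0,0,0,0,0],[3,0,0,0,0,0],[3,0,0,0,0,0],[3,0,0,0,0,0],[3,0,0,0,0,0],[3,0,0,0,0,0],[0,0,0,0,0,0]]'; done
python3 -m jog '[[2,0,0,0,0,0],[2,0,0,0,0,0],[2,0,0,0,0,0],[0,0,0,0,0,0]]'
python3 -m jog '[[2,0,0,0,0,0],[1,0,0,0,0,0],[0,0,0,0,0,0]]'
python3 - <<'E'
from h import *
o=bot.get_obs(); print(L(o['tool_pos']),o['tool_pos'],o['contact_force'])
E
```

```text
time: 4.55
tool_pos: [492.6, -68.5, 67.6]
tcp_rot: [-3.141, 0.001, 0.231]
contact_force: [-3.9, -0.5, 2.8]
grip_width: 0.3
finger_force: 1.8
time: 4.95
tool_pos: [497.6, -67.3, 67.6]
tcp_rot: [-3.141, 0.003, 0.231]
contact_force: [-7.2, -1.1, 5.0]
grip_width: 0.5
finger_force: 3.6
time: 5.25
tool_pos: [500.4, -66.6, 67.6]
tcp_rot: [-3.141, 0.003, 0.231]
contact_force: [-7.4, -1.6, 5.1]
grip_width: 0.6
finger_force: 3.6
[-109.0738491   -16.91324402] [500.43715883 -66.58416285  67.58599156] [-7.39496426 -1.64386865  5.0946206 ]
```

```bash
python3 -m jog '[[2,0,0,0,0,0],[2,0,0,0,0,0],[0,0,0,0,0,0]]'
python3 -m jog '[[2,0,0,0,0,0],[0,0,0,0,0,0]]'
python3 -m jog '[[2,0,0,0,0,0],[0,0,0,0,0,0]]'
```

```text
time: 5.55
tool_pos: [504.4, -65.6, 67.6]
tcp_rot: [-3.141, 0.003, 0.231]
contact_force: [-6.4, -1.0, 4.2]
grip_width: 0.5
finger_force: 3.4
time: 5.75
tool_pos: [505.9, -65.3, 67.6]
tcp_rot: [-3.141, 0.003, 0.231]
contact_force: [-9.0, -2.2, 4.8]
grip_width: 0.4
finger_force: 4.3
time: 5.95
tool_pos: [505.9, -65.2, 67.6]
tcp_rot: [-3.14, 0.008, 0.232]
contact_force: [-16.0, -5.6, 11.7]
grip_width: 0.4
finger_force: 8.5
```

```bash
python3 -m jog '[[2,0,0,0,0,0],[0,0,0,0,0,0],[0,0,0,0,0,0]]'
python3 - <<'E'
from h import *
o=bot.get_obs(); print(L(o['tool_pos']),o['tool_pos'],o['tcp_rot'])
im=bot.capture('wrist'); save(im,'w1.png'); im2=bot.capture('top'); 
cv2.imwrite('pics/w1c.png',np.hstack([cv2.resize(im,None,fx=.85,fy=.85)[:,:,::-1],cv2.resize(im2[140:260,230:330],(300,357),interpolation=3)[:,:,::-1]]))
E
```

```text
time: 6.25
tool_pos: [505.9, -65.2, 67.6]
tcp_rot: [-3.14, 0.011, 0.232]
contact_force: [-22.6, -9.3, 16.9]
grip_width: 0.3
finger_force: 12.5
[-103.42661263  -16.8346947 ] [505.91172143 -65.19613761  67.5863971 ] [-3.13971522  0.01146641  0.23170694]
```

View pics/w1c.png

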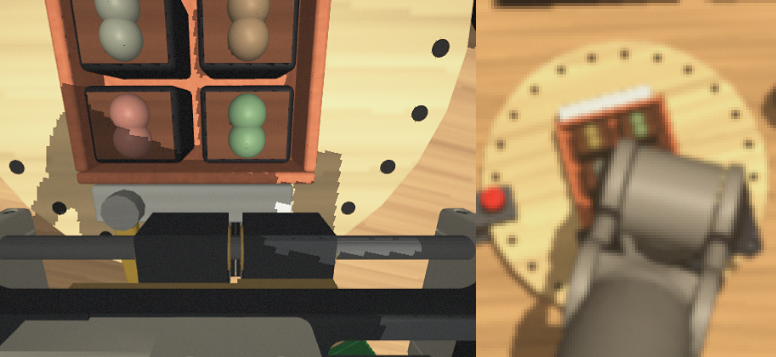

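The planter sits flat between the jaw and the stop, as the top crop shows. I'm backing off, rising, and placing the closed fingers on the +y side of the lever knob.

```bash
sed -i 's/602.6,-24.8/604.8,-21.2/' h.py; python3 -m jog '[[-15,0,0,0,0,0],[-15,0,-5,0,0,0],[0,0,-40,0,0,0],[0,0,-40,0,0,0],[-7,-35,-5,0,0,0],[-7,-35,0,0,0,0],[-7,-35,0,0,0,0],[0,0,0,0,0,0]]' 0
python3 - <<'E'
from h import *
o=bot.get_obs(); print(L(o['tool_pos']),o['tool_pos'],o['contact_force'])
a=bot.capture('top'); b=bot.capture('scene'); save(a,'t2.png')
ct=cam('top')
for t,z in(('lever_knob',115),('jaw',94),('planter',92)):
    for r in bot.outline_of(t,'top')[:2]: print(t,r['p'],r['pixel'],r['mask'].sum(),L(ray(ct,r['pixel'],z)).round(1))
cv2.imwrite('pics/m2.png',np.hstack([cv2.resize(a[140:260,230:330],(400,480),interpolation=3),cv2.resize(b[170:290,230:330],(400,480),interpolation=3)])[:,:,::-1])
E
```

```text
time: 7.15
tool_pos: [436.4, 29.2, 157.9]
tcp_rot: [-3.141, -0.001, 0.234]
contact_force: [0.8, -0.9, -0.1]
grip_width: 0.3
finger_force: 0.0
[-152.12304215   88.09553763] [436.37591422  29.15445397 157.93223963] [ 0.78108886 -0.88838238 -0.08302095]
jaw 0.24 [157.9, 178.8] 444 [170.1 391.1]
planter 0.82 [275.6, 195.9] 1452 [ 4.6 13.8]
planter 0.66 [348.5, 292.4] 1743 [-371.6 -134. ]
```

View pics/m2.png

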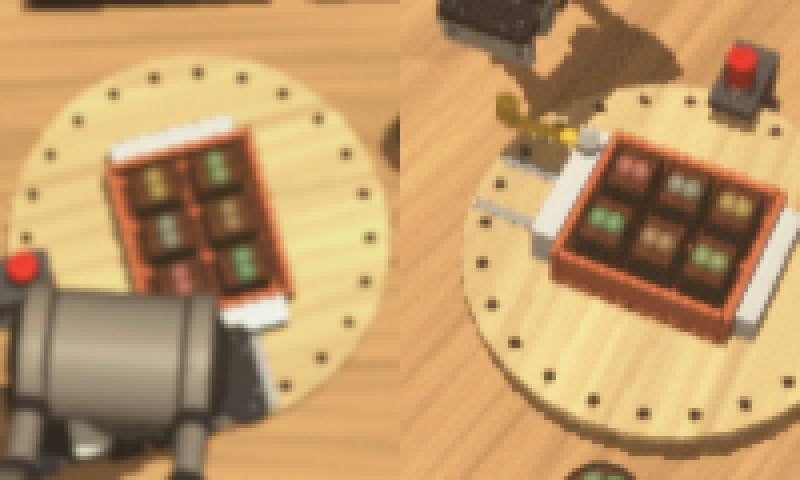

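```bash
python3 - <<'E'
from h import *
cs=cam('scene'); print(L(ray(cs,(257,196.6),122)),L(ray(cs,(415.4,181.5),122)), L(ray(cs,(378/4+230,205),104)))
print(L(ray(cs,((590-400)/4+230,140/4+170),106)))
E
python3 -m jog '[[-4,0,25,0,0,0],[0,0,24,0,0,0],[0,8,0,0,0,0],[0,8,0,0,0,0],[0,0,0,0,0,0]]'
```

```text
[-150.83732573   32.44441902] [303.40871416 307.47782764] [ 55.02404485 103.15872455]
[-82.16040265  39.7085606 ]
time: 7.9
tool_pos: [439.0, 8.2, 109.7]
tcp_rot: [3.14, -0.002, 0.229]
contact_force: [0.3, 0.2, 0.1]
grip_width: 0.6
finger_force: 0.0
```

```bash
python3 -m jog '[[-1.5,3,0,0,0,0],[-3.2,10,0,0,0,-0.14],[-3.2,10,0,0,0,-0.14],[-3.2,10,0,0,0,-0.14],[-3.2,10,0,0,0,-0.14],[-3.2,10,0,0,0,-0.14],[0,0,0,0,0,0]]'
python3 - <<'E'
from h import *
o=bot.get_obs(); print(L(o['tool_pos']),o['tool_pos'],o['tcp_rot'][2]-x[2],o['contact_force'])
b=bot.capture('scene'); save(b,'s3.png')
cv2.imwrite('pics/s3c.png',cv2.resize(b[170:290,230:330],(500,600),interpolation=3)[:,:,::-1])
E
```

```text
time: 8.6
tool_pos: [447.7, -44.9, 109.4]
tcp_rot: [3.14, -0.0, 0.931]
contact_force: [0.1, 0.5, 0.1]
grip_width: 0.3
finger_force: 0.0
[-158.27583011   13.47645574] [447.72236699 -44.85312802 109.37288191] 0.6966360027718699 [0.12806066 0.52916624 0.05527683]
```

View pics/s3c.png

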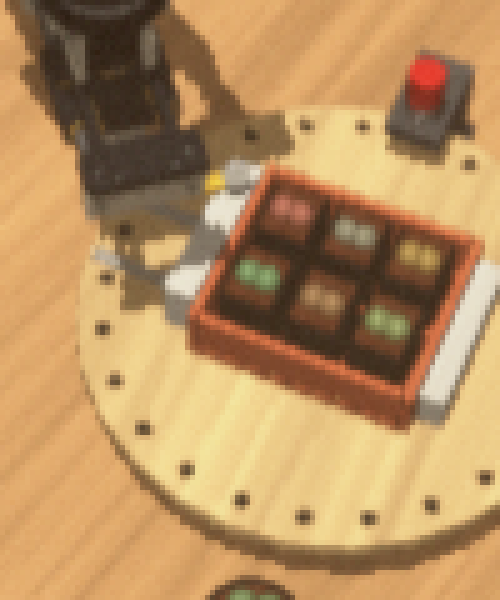

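The lever is hidden behind the gripper, with only its yellow root visible at (213,182). The arc is on plan, so I continue.

```bash
python3 -m jog '[[-3.2,10,0,0,0,-0.14],[-3.2,10,0,0,0,-0.14],[-3.2,10,0,0,0,-0.14],[-3.2,10,0,0,0,-0.14],[0,0,0,0,0,0]]'
python3 -m jog '[[-3.2,10,0,0,0,-0.14],[-3.2,10,0,0,0,-0.14],[0,0,0,0,0,0]]'
python3 - <<'E'
from h import *
o=bot.get_obs(); print(L(o['tool_pos']),o['tool_pos'],o['tcp_rot'][2]-x[2],o['contact_force'])
E
```

```text
time: 9.15
tool_pos: [478.3, -72.1, 109.0]
tcp_rot: [3.141, 0.0, 1.488]
contact_force: [0.6, 0.8, -0.0]
grip_width: 0.2
finger_force: 0.0
time: 9.45
tool_pos: [498.0, -78.2, 108.9]
tcp_rot: [3.141, 0.0, 1.767]
contact_force: [0.3, 0.1, 0.2]
grip_width: 0.3
finger_force: 0.0
[-117.16034372  -30.67111697] [497.96719433 -78.24397592 108.86312857] 1.5322233268336751 [0.34899195 0.06901751 0.24950096]
```

```bash
python3 - <<'E'
from h import *
a=bot.capture('wrist'); b=bot.capture('scene'); save(a,'w4.png'); save(b,'s4.png')
cv2.imwrite('pics/m4.png',np.hstack([cv2.resize(a,(440,330)),cv2.resize(b[180:262,230:320],(360,330),interpolation=3)])[:,:,::-1])
E
```

```text
(no output)
```

View pics/m4.png

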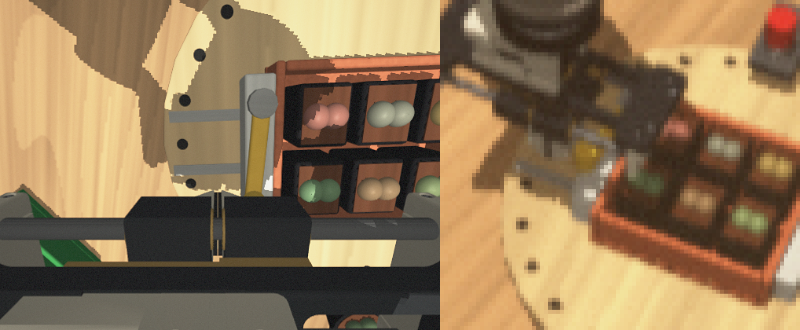

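The lever lies almost along the jaw, from pivot (262,105) to (256,195). I push on until it meets its stop.

```bash
python3 -m jog '[[0,2,0,0,0,0],[0,2,0,0,0,0],[0,0,0,0,0,0]]'
python3 -m jog '[[0,2,0,0,0,0],[0,2,0,0,0,0],[0,0,0,0,0,0]]'
python3 -m jog '[[0,2,0,0,0,0],[0,0,0,0,0,0]]'
```

```text
time: 9.85
tool_pos: [501.4, -77.5, 108.7]
tcp_rot: [-3.141, 0.0, 1.769]
contact_force: [0.5, -1.0, -0.2]
grip_width: 0.7
finger_force: 0.4
time: 10.15
tool_pos: [504.9, -77.1, 108.6]
tcp_rot: [-3.14, 0.0, 1.771]
contact_force: [-3.0, -2.9, 2.1]
grip_width: 0.4
finger_force: 2.2
time: 10.35
tool_pos: [505.3, -77.0, 108.5]
tcp_rot: [-3.137, -0.0, 1.771]
contact_force: [-9.7, -4.3, 5.9]
grip_width: 0.5
finger_force: 5.5
```

```bash
python3 -m jog '[[0,-12,0,0,0,0],[0,-8,-10,0,0,0],[0,0,-45,0,0,0],[0,0,-45,0,0,-0.034],[30,31,0,0,0,0],[30,31,0,0,0,0],[30,31,0,0,0,0],[30,31,0,0,0,0],[0,0,0,0,0,0]]' 65
python3 - <<'E'
from h import *
o=bot.get_obs(); print(L(o['tool_pos']),o['tool_pos'],o['tcp_rot'],o['grip_width'])
c=cam('wrist');a=bot.capture('wrist'); save(a,'w5.png')
for r in bot.outline_of('plunger_knob','wrist')[:3]:
    m=r['mask']; yy,xx=np.nonzero(m); print(r['p'],r['pixel'],m.sum(),xx.min(),xx.max(),yy.min(),yy.max(),L(ray(c,r['pixel'],120)))
hsv=cv2.cvtColor(a,cv2.COLOR_RGB2HSV); m=((hsv[...,0]<5)|(hsv[...,0]>174))&(hsv[...,1]>190)&(hsv[...,2]>60)
n,lb,st,ce=cv2.connectedComponentsWithStats(m.astype(np.uint8)); 
for i in np.argsort(-st[1:,4])[:3]+1: print('red',st[i],ce[i])
b=bot.capture('top');
cv2.imwrite('pics/m5.png',np.hstack([cv2.resize(a,(440,330)),cv2.resize(b[180:262,230:320],(360,330),interpolation=3)])[:,:,::-1])
E
```

```text
time: 11.25
tool_pos: [582.6, 69.5, 209.2]
tcp_rot: [3.139, -0.001, 1.809]
contact_force: [0.2, -0.8, 0.1]
grip_width: 59.3
finger_force: 0.0
[-0.56200561 93.35183967] [582.57151753  69.46849722 209.23327555] [ 3.13853837e+00 -1.18553202e-03  1.80899919e+00] 59.278632878611035
0.85 [280.1, 141.2] 802 264 295 127 159 [  1.54081916 154.49309768]
red [285 153   3   4   4] [285.75 154.5 ]
red [273 129   2   2   3] [273.66666667 129.66666667]
red [289 146   2   3   3] [289.66666667 147.        ]
```

View pics/m5.png

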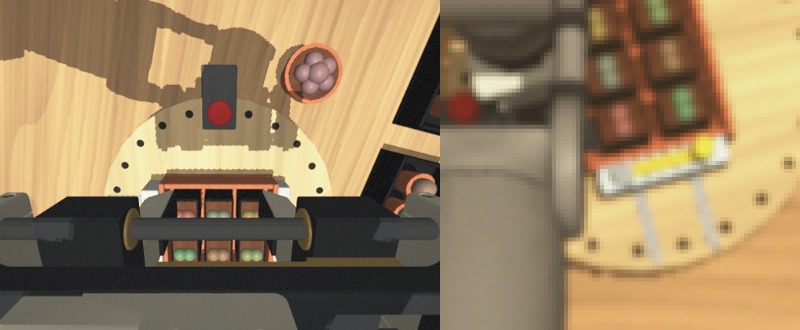

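The lever is locked along the jaw in the top crop, from (620,175) to (705,147). The red knob is at L (1.5,154), so I go over it, descend and grip.

```bash
python3 -m jog '[[30,1,0,0,0,0],[31,1,0,0,0,0],[0,0,40,0,0,0],[0,0,40,0,0,0],[0,0,22,0,0,0],[0,0,12,0,0,0],[0,0,0,0,0,0]]' 65
python3 -m jog '[[0,0,0,0,0,0],[0,0,0,0,0,0],[0,0,0,0,0,0],[0,0,0,0,0,0],[0,0,0,0,0,0],[0,0,0,0,0,0]]' 0
python3 - <<'E'
from h import *
o=bot.get_obs(); print(L(o['tool_pos']))
E
```

```text
time: 12.1
tool_pos: [567.6, 123.7, 93.8]
tcp_rot: [-3.139, -0.0, 1.803]
contact_force: [0.9, -0.7, 0.4]
grip_width: 59.6
finger_force: 0.0
time: 12.7
tool_pos: [571.6, 125.5, 95.6]
tcp_rot: [3.134, 0.0, 1.805]
contact_force: [9.2, 3.0, -4.1]
grip_width: 25.3
finger_force: 30.0
[  1.80614742 150.41177525]
```

```bash
python3 -m jog '[[0,2,0,0,0,0],[0,2,0,0,0,0],[0,0,0,0,0,0]]'
python3 -m jog '[[0,0,-4,0,0,0],[0,0,-4,0,0,0],[0,0,-4,0,0,0],[0,0,-3,0,0,0],[0,0,0,0,0,0]]'
```

```text
time: 13.0
tool_pos: [571.7, 125.5, 95.5]
tcp_rot: [-3.14, 0.0, 1.805]
contact_force: [-3.8, -1.6, 7.3]
grip_width: 25.3
finger_force: 30.0
time: 13.5
tool_pos: [571.7, 125.5, 109.3]
tcp_rot: [-3.14, 0.0, 1.805]
contact_force: [0.4, -1.5, -11.0]
grip_width: 25.4
finger_force: 30.0
```

```bash
python3 -m jog '[[0,0,-3,0,0,0],[0,0,-2,0,0,0],[0,0,0,0,0,0],[0,0,0,0,0,0],[0,0,0,0,0,0]]'
python3 - <<'E'
from h import *
b=bot.capture('top');a=bot.capture('wrist'); s=bot.capture('scene')
cv2.imwrite('pics/m6.png',np.hstack([cv2.resize(a,(300,225)),cv2.resize(b[170:270,230:330],(225,225),interpolation=3),cv2.resize(s[150:270,230:350],(225,225),interpolation=3)])[:,:,::-1])
E
```

```text
time: 14.0
tool_pos: [571.7, 125.6, 113.8]
tcp_rot: [-3.14, -0.0, 1.805]
contact_force: [1.9, -2.7, -21.1]
grip_width: 25.6
finger_force: 30.0
```

View pics/m6.png

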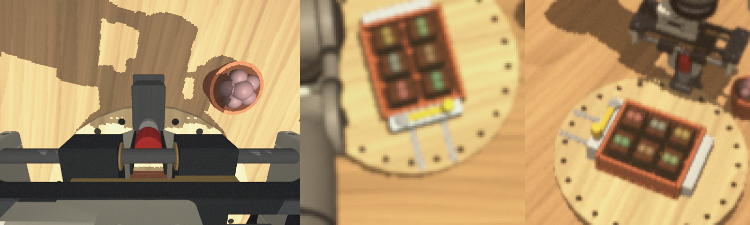

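The knob is held at its stop: it rose 18.3 mm and the force is above the spring's. The lever is locked and the planter is home, so I hand it in.

```bash
python3 -m jog '[[0,0,0,0,0,0],[0,0,0,0,0,0],[0,0,0,0,0,0]]' && python3 -c "
from plant import bot
print(bot.close_job())"
```

```text
time: 14.45
tool_pos: [571.7, 125.6, 113.8]
tcp_rot: [-3.14, -0.0, 1.805]
contact_force: [2.2, -1.9, -25.8]
grip_width: 24.9
finger_force: 30.0
the job is handed in; nothing more can be done
None
```

I handed the job in at 14.5 s with the planter clamped home against the stop, the lever locked, and the plunger held up at its stop (raised about 18 mm at 30 N grip); the hand-in returned no verdict.

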